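Make up two breakfast trays

ROBOT

A 6-joint arm with a two-finger parallel gripper is mounted at the origin on the work surface. World frame = base frame: x ahead of the robot, y to its left, z up, the work surface at z = 0. Lengths are in m, angles in rad, forces in N, time in s.
With the tool pointing down it reaches from about 0.15 to 0.775 m from the base axis. Payload 6.1 kg.
Tool frame: the origin (TCP) lies midway between the tips of the shut fingers; the grasp point (between the pads) lies 19 mm behind it; z points along the fingers, y is the line along which they close (so a half turn about z gives the same grasp; the last joint's range is limited). The gripper opens to 85 mm and grips with 20 to 120 N. Pads are 22 mm wide; open, the fingers measure 114 mm over their backs; the gripper's body (76 mm by 85 mm) begins 54 mm behind the grasp point. The pads swing forward as they close: fully open they stand 13 mm farther back than shut.
Start: joints at [1.243, 0.126, -0.04, 1.405, 0, 1.571], TCP at [0.169, 0.497, 0.231] pointing down, gripper open.
Joint ranges: [-2.72, 2.72], [-0.95, 1.95], [-1.27, 1.35], [-1.78, 2.02], [-1.46, 1.47], [-3.14, 3.14]. Speed limits (rad/s): [2.39, 2.39, 3.01, 3.14, 3.14, 3.14].

INTERFACE

Orientations are given as a unit quaternion [w, x, y, z].
In Python, from bench import manip gives the robot as it stands.
- The arm moves only by the tool send_rows, never from a script. Its argument "plan" is a list of rows, each an object of numbers: "x", "y", "z": the shift along the world's x, y, z in cm; "wx", "wy", "wz": the turn, a rotation vector about the world's x, y, z in degrees. A call has 1 to 10 rows; each row is the pose to reach, as a shift and turn from the pose commanded when the call began; what a row does not reach only later rows make up. A row lasts 1/12 s, in which the tool goes at most 41.7 mm and 7.16 degrees, less where a joint would pass 70% of its speed; a pose out of reach is approached as far as the arm can. A call with a gripper value outside its range is refused whole. "fingers" is the finger opening in cm, from 0 to 8.54, set as the call begins (left out, the last holds). The fingers move at their own pace and stop on an object; "grip_force" is the grip in N (left out, the last holds). Time passes only in rows, so rows that repeat a pose let the fingers close. It gives the time, the measured TCP pose, the force, the opening and the grip force at its end, in the units of the state.
- manip.state(): the state, without advancing time (a new reading comes with each control period).
- manip.snapshot(name): name is "scene" or "top"; returns a dict with "image" (384x512x3 uint8, red, green, blue), "camera_matrix" (3x3 intrinsics, pixels), "rvec" (rotation vector, rad) and "tvec" (3), from world to camera coordinates, as OpenCV has them. Camera axes: x right, y down, z forward; pixel columns grow to the right and rows downward; lengths in m; the calibration is good to about 2 mm. A picture is of the moment at which its call begins. There is no depth.
- manip.finish_job(): hands the job in; it is judged then, once.
Trained networks look in a picture, given as the dict that the camera call returned (one of the last four; its "shot" number tells which), for a name from the list of things; names that differ only in an ending like _2 or _b are one class to them, and where a whole thing is asked for, a point or a joint stands for the part that bears it (a point fixed in the world has none). Each returns a list of dicts, best first, with "confidence" (0 to 1); they miss things now and then, are a little off and sometimes report something else, mostly with a low value. They report only what shows in the picture. A call takes as long as a camera call. They do not tell look-alikes from the thing itself.
- manip.find_in(picture, label): "bbox" ([left, top, right, bottom] in pixels, round what is visible of it).
- manip.silhouettes(picture, label): "pixels" (384x512 bool, what is visible of it) and "bbox" ([left, top, right, bottom] in pixels, round what is visible of it).
- manip.spot_point(picture, label): "centre" ([column, row] in pixels: a listed point, or the origin of a listed thing).
The state is a dict: "clock": time; "joints": joint angles; "dq": joint speeds; "effort": joint torques, N m; "position": TCP position; "tcp_rot": TCP orientation; "ft_force": force on the tool from outside, world axes, zero at the start; "moment": the same for the moment, N m; "width": opening from 0.0 (shut) to 1.0 (fully open); "gripper_force": force on a finger pad.
Only numpy, scipy, OpenCV 4.12 (cv2) and the standard library are available. Lean on these libraries where they do the work, as an engineer would, in place of code of your own. Each camera call takes 0.05 s, during which the arm holds its last target. There are 200 camera calls.

TASK

Make up the two breakfast trays from the stock on the counter. On the white tray with teal mats put the milk carton on the square mat and the honey jar (yellow lid) on the round mat; on the wooden tray with orange mats put the orange juice bottle on the square mat and the jam jar (red lid) on the round mat. Set each one down gently, not dropped, upright and in the middle of its mat, and leave the sugar shaker, the cup and the milk jug where they stand.

Things in the scene. Friction and masses are not known exactly. Their poses are not given: they have to be found in the camera images.
- white_tray: Round white tray, 210 mm across, fixed to the counter; its floor is 6 mm above its underside and the rim stands 14 mm high and 5 mm thick. Two teal (blue-green) mats, printed flat on the floor: a round one, 60 mm across, centred 50 mm from the tray's centre along the tray's own +x, and a square one, 56 mm wide, centred 50 mm along its -x. Origin at the centre of the underside, z up. The tray may be turned any way round.
- wood_tray: Round light-wood tray, 210 mm across, fixed to the counter; its floor is 6 mm above its underside and the rim stands 14 mm high and 5 mm thick. Two orange mats, printed flat on the floor: a round one, 60 mm across, centred 50 mm from the tray's centre along the tray's own +x, and a square one, 56 mm wide, centred 50 mm along its -x. Origin at the centre of the underside, z up. The tray may be turned any way round.
- milk_carton: Small closed milk carton, white with blue gable top and blue band, rigid, about 180 g: square body 46 x 46 mm in plan with sides along its x and y axes, straight sides up to 60 mm, then the gable to a 4 mm thick, 45 mm long fin along its y whose top is at 82 mm. Stands on the counter, turned at any angle. Origin at the centre of the underside, z up.
- honey_jar: Small closed jar, amber glass with white band and yellow lid, 48 mm across, 56 mm high, straight sides, about 130 g. Stands on the counter. Origin at the centre of the underside, z up.
- jam_jar: Small closed jar, dark red glass with white band and red lid, 48 mm across, 56 mm high, straight sides, about 130 g. Stands on the counter. Origin at the centre of the underside, z up.
- juice_bottle: Small closed bottle, orange with white band and green cap, 46 mm across with straight sides up to 56 mm, narrowing to a 29 mm cap whose top is at 82 mm, about 160 g. Stands on the counter. Origin at the centre of the underside, z up.
- sugar_shaker: Sugar shaker that stays in the stock: waisted clear glass with a white top running up to a point, 48 mm across, 97 mm high, loose. Not to be moved. Origin at the centre of the underside, z up.
- cup: White cup with a handle, 74 mm across, 62 mm high, loose, standing beyond the trays. Not to be moved. Origin at the centre of the underside, z up.
- milk_jug: Large steel milk jug with blue band and black handle, 128 mm across, 185 mm high, loose, standing at the robot's left (+y). Not to be moved. Origin at the centre of the underside, z up.
Things that resemble listed ones, but are neither listed nor needed, are in the scene too. There is more than one size of the juice_bottle; the one meant has the size given above. What is meant by the honey_jar is not pink, and is the smaller of those in its own colour.

How it is judged:
By the outcome, as a careful person would: the job done as asked, in the order asked, and still so for the second after the job is handed in, with the robot touching nothing.
It also fails if it takes over 128 s, if anything falls off the work surface, if the arm or the gripper's body presses on something with over 40 N, if the wrist force passes 120 N, or if a joint passes its speed limit or range.

## Working session

There is one attempt and no reset: what is moved stays moved. The work goes in short steps, Python scripts to look and compute and a tool call to move; the robot and the scene stay as the last step left them, time stands still between calls to the robot, and variables do not carry over. Pictures are saved under pics/ and viewed, at most 14 in all, crops included, and the job is handed in when it is done.

Besides the shell and the picture viewer there is one more tool, called after "Emit:" as name(argument=value, ...), one argument or row to a line, values as JSON. send_rows: Moves the arm, as the interface text tells. Its arguments: {"type":"object","properties":{"plan":{"type":"array","items":{"type":"object","properties":{"x":{"type":"number"},"y":{"type":"number"},"z":{"type":"number"},"wx":{"type":"number"},"wy":{"type":"number"},"wz":{"type":"number"}}}},"fingers":{"type":"number"},"grip_force":{"type":"number"}},"required":["plan"]}

```bash
mkdir -p pics; cat > h.py <<'E'
import numpy as np,cv2
from bench import manip
def save(p,n): cv2.imwrite(f'pics/{n}.png',cv2.cvtColor(p['image'],cv2.COLOR_RGB2BGR))
def ray(p,uv):
    R=cv2.Rodrigues(np.array(p['rvec'],float))[0];t=np.array(p['tvec'],float).ravel()
    K=np.array(p['camera_matrix'],float)
    d=R.T@np.linalg.solve(K,[uv[0],uv[1],1.]);return -R.T@t,d/np.linalg.norm(d)
def atz(p,uv,z):
    o,d=ray(p,uv);return o+d*(z-o[2])/d[2]
def tri(p1,u1,p2,u2):
    o1,d1=ray(p1,u1);o2,d2=ray(p2,u2)
    s=np.linalg.lstsq(np.c_[d1,-d2],o2-o1,rcond=None)[0]
    a,b=o1+s[0]*d1,o2+s[1]*d2;return (a+b)/2,np.linalg.norm(a-b)
def proj(p,X): return cv2.projectPoints(np.array(X,float).reshape(-1,3),np.array(p['rvec'],float),np.array(p['tvec'],float),np.array(p['camera_matrix'],float),None)[0].reshape(-1,2)
L='white_tray wood_tray milk_carton honey_jar jam_jar juice_bottle sugar_shaker cup milk_jug'.split()
E
python3 - <<'E'
from h import *
np.set_printoptions(precision=3,suppress=True)
P={n:manip.snapshot(n) for n in('scene','top')}
ims=[]
for n,p in P.items():
    save(p,n+'0'); print(n,p['camera_matrix'],'cam at',ray(p,(256,192)))
    for l in L:
        for a in manip.find_in(p,l):
            if a['confidence']>.25: print(n,l,np.round(a['bbox']),round(a['confidence'],2))
        for a in manip.spot_point(p,l):
            if a['confidence']>.25: print('   pt',np.round(a['centre'],1),round(a['confidence'],2),atz(p,a['centre'],0))
print(manip.state())
E
```

```text
scene [[458.48    0.    253.851]
 [  0.    458.48  180.686]
 [  0.      0.      1.   ]] cam at (array([0.932, 0.89 , 0.968]), array([-0.312, -0.606, -0.731]))
scene white_tray [167. 124. 231. 169.] 0.58
   pt [199.4 150. ] 0.95 [ 0.6   -0.152  0.   ]
scene wood_tray [203. 183. 279. 245.] 0.67
   pt [240.6 212.8] 0.72 [0.593 0.14  0.   ]
scene milk_carton [246. 113. 260. 137.] 0.93
   pt [253.1 132. ] 0.82 [ 0.408 -0.158  0.   ]
scene honey_jar [306. 203. 328. 232.] 0.79
scene honey_jar [334. 181. 359. 215.] 0.74
scene honey_jar [345. 213. 363. 238.] 0.72
   pt [316.6 222.8] 0.76 [0.422 0.262 0.   ]
   pt [353.7 230.4] 0.68 [ 0.346  0.327 -0.   ]
   pt [345.2 207.9] 0.65 [0.322 0.251 0.   ]
   pt [266.5 165.2] 0.9 [0.441 0.002 0.   ]
scene juice_bottle [263.  80. 282. 120.] 0.67
scene juice_bottle [248.  63. 269.  97.] 0.57
scene juice_bottle [229.  86. 243. 112.] 0.53
   pt [254.9  91.7] 0.63 [ 0.301 -0.362  0.   ]
   pt [271.  113.3] 0.57 [ 0.308 -0.222  0.   ]
   pt [233.7 108.7] 0.55 [ 0.413 -0.301  0.   ]
scene sugar_shaker [289. 169. 305. 200.] 0.71
   pt [298.2 192.5] 0.89 [0.4
[... 1510 characters left out ...]
r [241. 216. 249. 232.] 0.43
   pt [250.  226.2] 0.62 [0.414 0.13  0.   ]
top cup [279. 120. 298. 148.] 0.93
   pt [288.6 135.1] 0.76 [ 0.75  -0.016  0.   ]
   pt [367.9 225.8] 0.38 [ 0.41  -0.295  0.   ]
   pt [139.4 189.7] 0.89 [0.552 0.533 0.   ]
{'clock': 1.9, 'joints': array([ 1.243,  0.126, -0.04 ,  1.405,  0.   ,  1.571]), 'dq': array([ 0.001,  0.002,  0.001, -0.001,  0.   ,  0.002]), 'effort': array([  0.001, -43.57 ,  35.308,   0.002,   0.   ,   0.   ]), 'position': array([0.169, 0.497, 0.231]), 'tcp_rot': array([-0.   ,  0.163,  0.987,  0.   ]), 'ft_force': array([ 0.699,  0.037, -0.052]), 'moment': array([ 0.038, -0.027, -0.009]), 'gripper_force': 0.0, 'width': 0.9994368699209583}
```

```bash
python3 - <<'E'
import cv2
a=cv2.imread('pics/scene0.png'); b=cv2.imread('pics/top0.png')
cv2.imwrite('pics/s1.png',cv2.resize(a[50:250,140:400],None,fx=3,fy=3,interpolation=2))
cv2.imwrite('pics/t1.png',cv2.resize(b[110:280,130:420],None,fx=2.7,fy=2.7,interpolation=2))
E
```

```text
(no output)
```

View pics/s1.png

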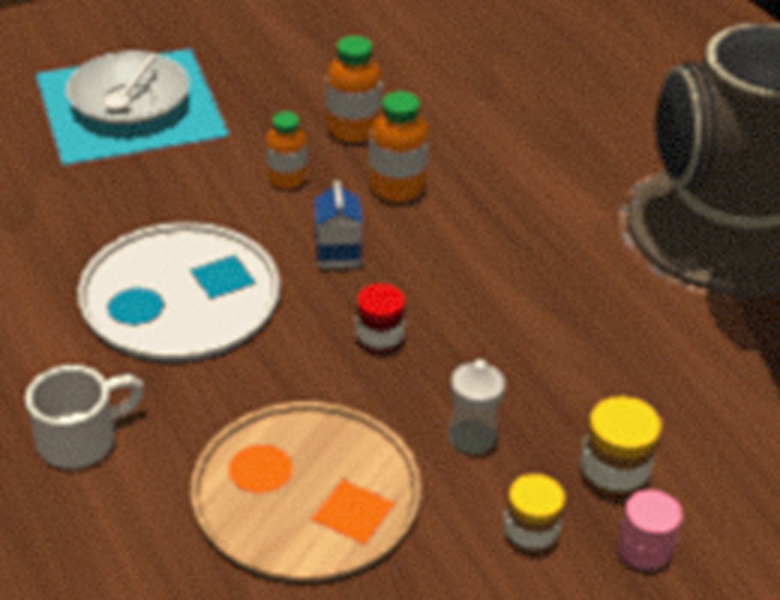

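View pics/t1.png

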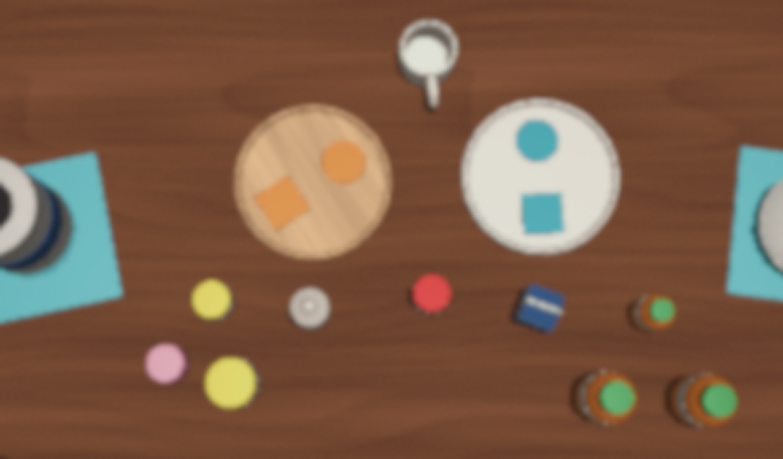

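```bash
cat >> h.py <<'E'
HS={'teal':((85,90,60),(105,255,255)),'orange':((5,150,110),(16,255,255)),'yellow':((22,110,90),(33,255,255)),'red':((172,150,80),(4,255,255)),'green':((45,100,60),(85,255,255)),'blue':((105,100,40),(125,255,255))}
def blobs(p,col,amin=25):
    h=cv2.cvtColor(p['image'],cv2.COLOR_RGB2HSV);lo,hi=HS[col]
    if lo[0]>hi[0]: m=cv2.inRange(h,lo,(180,255,255))|cv2.inRange(h,(0,)+lo[1:],hi)
    else: m=cv2.inRange(h,lo,hi)
    n,lab,st,c=cv2.connectedComponentsWithStats(m)
    return [(c[i],st[i],lab==i) for i in range(1,n) if st[i,4]>=amin]
E
python3 - <<'E'
from h import *
np.set_printoptions(precision=4,suppress=True)
P={n:manip.snapshot(n) for n in('scene','top')}
Z=dict(teal=.006,orange=.006,yellow=.05,red=.05,green=.075,blue=.065)
for c in HS:
    B={}
    for n,p in P.items():
        B[n]=blobs(p,c)
        for b in B[n]:
            X=atz(p,b[0],Z[c])
            if .25<X[0]<.75 and -.4<X[1]<.4: print(c,n,b[0],b[1][:5],X)
    for b in B['scene']:
        for t in B['top']:
            X,e=tri(P['scene'],b[0],P['top'],t[0])
            if e<.01 and -.02<X[2]<.12 and .25<X[0]<.75 and abs(X[1])<.4: print('   tri',c,X,'err',round(e,4))
a=cv2.imread('pics/scene0.png')
x=[cv2.resize(a[r:r+75,c:c+90],None,fx=4,fy=4,interpolation=2) for r,c in((55,210),(175,290))]
cv2.imwrite('pics/conf.png',np.hstack(x))
E
```

```text
teal scene [213.8144 141.8982] [204 136  21  13 167] [ 0.5466 -0.1615  0.006 ]
teal scene [184.7892 151.6566] [176 146  18  12 166] [ 0.6463 -0.1576  0.006 ]
teal top [328.3867 161.5867] [322 155  14  14 150] [ 0.6466 -0.1596  0.006 ]
teal top [330.3314 188.7733] [324 182  14  14 172] [ 0.5458 -0.1633  0.006 ]
   tri teal [ 0.546  -0.1635  0.0042] err 0.0001
   tri teal [ 0.6463 -0.1595  0.0046] err 0.0012
orange scene [184.3575 222.4449] [   43     0   311   384 43256] [0.7459 0.1098 0.006 ]
orange scene [182.9753 114.2593] [177 103  12  22  81] [ 0.5858 -0.3398  0.006 ]
orange scene [272.   111.64] [264 107  16  10  75] [ 0.3044 -0.2221  0.006 ]
orange scene [257.9118 144.4412] [251 142  18   9  34] [ 0.4249 -0.0897  0.006 ]
orange scene [314.641  179.0769] [309 172  13  15  39] [0.3431 0.1213 0.006 ]
orange scene [286.14 185.12] [282 178   9  16  50] [0.4311 0.1065 0.006 ]
orange scene [226.4147 205.8495] [216 198  22  17 299] [0.62   0.1045 0.006 ]
orange scene [257.3686 220.0759] [243 209  29  23 369] [0.5652 0.1877 0.006 ]
orange top [256.6369 169.586 ] [250 163  14  14 157] [0
[... 1546 characters left out ...]
3663  0.075 ]
   tri green [ 0.2951 -0.3555  0.1109] err 0.001
   tri green [ 0.3005 -0.23    0.1102] err 0.0002
   tri green [ 0.4092 -0.2991  0.0774] err 0.0014
blue scene [248.1887 118.566 ] [245 113   8  12  53] [ 0.4281 -0.1544  0.065 ]
blue scene [256.7895 118.5263] [254 114   6  10  38] [ 0.4034 -0.1429  0.065 ]
blue scene [252.4667 133.5111] [246 132  14   5  45] [ 0.4484 -0.0822  0.065 ]
blue top [331.8919 219.1622] [326 217  12   6  37] [ 0.4302 -0.1559  0.065 ]
blue top [328.7647 227.3529] [323 224  13   8  68] [ 0.402  -0.1441  0.065 ]
   tri blue [ 0.4291 -0.1552  0.0651] err 0.0025
   tri blue [ 0.4023 -0.1445  0.0634] err 0.0005
   tri blue [ 0.4088 -0.1559 -0.0051] err 0.0052
```

View pics/conf.png

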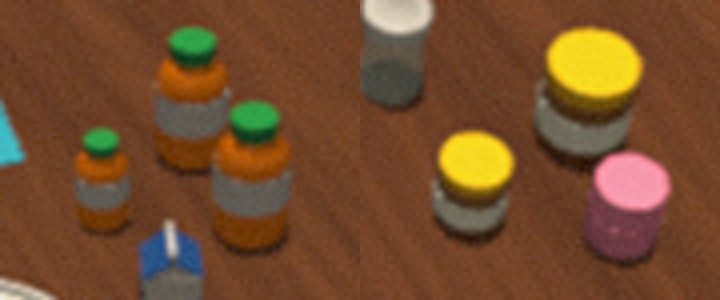

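The counter holds three juice-type bottles, at scene (234,100), (258,80) and (272,100). The leftmost is the only one whose cap measures about 77 mm high (the others 110 mm), so it is the one meant. There are three honey-type jars: yellow at (317,217), yellow at (346,198) and pink at (354,226). The small yellow one (lid at about 52 mm) fits, and the crop confirms it. I start with the milk carton at (0.416, -0.150), yaw about -21.5°.

Emit:
send_rows(
  plan=[
    {"x":4,"y":-4,"wz":-7},
    {"x":24.7,"y":-64.7,"wz":-92.8},
    {"x":24.7,"y":-64.7,"wz":-92.8},
    {"x":24.7,"y":-64.7,"wz":-92.8},
    {"x":24.7,"y":-64.7,"wz":-92.8},
    {"x":24.7,"y":-64.7,"wz":-92.8},
    {"x":24.7,"y":-64.7,"wz":-92.8},
    {"x":24.7,"y":-64.7,"wz":-92.8},
    {"x":24.7,"y":-64.7,"wz":-92.8},
    {"x":24.7,"y":-64.7,"wz":-92.8},
  ],
  fingers=8.54,
  grip_force=40,
)

```text
invalid input
```

Emit:
send_rows(
  plan=[
    {"x":4,"y":-8,"z":0,"wx":0,"wy":0,"wz":-7},
    {"x":24.7,"y":-64.7,"z":0,"wx":0,"wy":0,"wz":-92.8},
    {"x":24.7,"y":-64.7,"z":0,"wx":0,"wy":0,"wz":-92.8},
    {"x":24.7,"y":-64.7,"z":0,"wx":0,"wy":0,"wz":-92.8},
    {"x":24.7,"y":-64.7,"z":0,"wx":0,"wy":0,"wz":-92.8},
    {"x":24.7,"y":-64.7,"z":0,"wx":0,"wy":0,"wz":-92.8},
    {"x":24.7,"y":-64.7,"z":0,"wx":0,"wy":0,"wz":-92.8},
    {"x":24.7,"y":-64.7,"z":0,"wx":0,"wy":0,"wz":-92.8},
    {"x":24.7,"y":-64.7,"z":0,"wx":0,"wy":0,"wz":-92.8},
    {"x":24.7,"y":-64.7,"z":0,"wx":0,"wy":0,"wz":-92.8},
  ],
  fingers=8.54,
  grip_force=40,
)

```text
clock: 2.83
position: [0.3192, 0.1067, 0.2317]
tcp_rot: [0.0, 0.71, 0.704, 0.001]
ft_force: [1.9, 0.2, 0.2]
width: 0.996
gripper_force: 0.0
```

Emit:
send_rows(
  plan=[
    {"x":9.7,"y":-25.7,"z":-8,"wx":0,"wy":0,"wz":-21},
    {"x":9.7,"y":-25.7,"z":-8,"wx":0,"wy":0,"wz":-21},
    {"x":9.7,"y":-25.7,"z":-8,"wx":0,"wy":0,"wz":-21},
    {"x":9.7,"y":-25.7,"z":-8,"wx":0,"wy":0,"wz":-21},
    {"x":9.7,"y":-25.7,"z":-8,"wx":0,"wy":0,"wz":-21},
    {"x":9.7,"y":-25.7,"z":-8,"wx":0,"wy":0,"wz":-21},
    {"x":9.7,"y":-25.7,"z":-8,"wx":0,"wy":0,"wz":-21},
    {"x":9.7,"y":-25.7,"z":-8,"wx":0,"wy":0,"wz":-21},
    {"x":9.7,"y":-25.7,"z":-8,"wx":0,"wy":0,"wz":-21},
    {"x":9.7,"y":-25.7,"z":-8,"wx":0,"wy":0,"wz":-21},
  ],
)

```text
clock: 3.67
position: [0.4158, -0.1482, 0.1513]
tcp_rot: [-0.0, 0.825, 0.564, -0.0]
ft_force: [-0.5, 0.5, 1.2]
width: 1.002
gripper_force: 0.0
```

Emit:
send_rows(
  plan=[
    {"x":0,"y":0,"z":-3,"wx":0,"wy":0,"wz":0},
    {"x":0,"y":-0.1,"z":-6,"wx":0,"wy":0,"wz":0},
    {"x":0,"y":-0.1,"z":-8,"wx":0,"wy":0,"wz":0},
    {"x":0,"y":-0.1,"z":-9,"wx":0,"wy":0,"wz":0},
    {"x":0,"y":-0.1,"z":-9.8,"wx":0,"wy":0,"wz":0},
    {"x":0,"y":-0.1,"z":-9.8,"wx":0,"wy":0,"wz":0},
    {"x":0,"y":-0.1,"z":-9.8,"wx":0,"wy":0,"wz":0},
  ],
)

```text
clock: 4.25
position: [0.4167, -0.149, 0.0543]
tcp_rot: [0.0, 0.825, 0.565, 0.0]
ft_force: [-0.5, -0.7, 0.6]
width: 1.0
gripper_force: 0.0
```

Emit:
send_rows(
  plan=[
    {"x":0,"y":0,"z":0,"wx":0,"wy":0,"wz":0},
    {"x":0,"y":0,"z":0,"wx":0,"wy":0,"wz":0},
    {"x":0,"y":0,"z":0,"wx":0,"wy":0,"wz":0},
    {"x":0,"y":0,"z":0,"wx":0,"wy":0,"wz":0},
    {"x":0,"y":0,"z":0,"wx":0,"wy":0,"wz":0},
    {"x":0,"y":0,"z":0,"wx":0,"wy":0,"wz":0},
    {"x":0,"y":0,"z":0,"wx":0,"wy":0,"wz":0},
    {"x":0,"y":0,"z":0,"wx":0,"wy":0,"wz":0},
    {"x":0,"y":0,"z":0,"wx":0,"wy":0,"wz":0},
    {"x":0,"y":0,"z":0,"wx":0,"wy":0,"wz":0},
  ],
  fingers=3,
)

```text
clock: 5.08
position: [0.4166, -0.1496, 0.0544]
tcp_rot: [0.0, 0.825, 0.565, 0.0]
ft_force: [-2.2, 2.1, 5.9]
width: 0.523
gripper_force: 39.9
```

Emit:
send_rows(
  plan=[
    {"x":0,"y":0,"z":1,"wx":0,"wy":0,"wz":0},
    {"x":0,"y":0,"z":3,"wx":0,"wy":0,"wz":0},
    {"x":0,"y":0,"z":5,"wx":0,"wy":0,"wz":3},
    {"x":2,"y":0,"z":5,"wx":0,"wy":0,"wz":8},
    {"x":4.5,"y":-0.4,"z":5,"wx":0,"wy":0,"wz":13},
    {"x":7,"y":-0.7,"z":5,"wx":0,"wy":0,"wz":18},
    {"x":9.5,"y":-1,"z":5,"wx":0,"wy":0,"wz":22},
    {"x":11.5,"y":-1.2,"z":5,"wx":0,"wy":0,"wz":23.5},
    {"x":12.9,"y":-1.3,"z":5,"wx":0,"wy":0,"wz":23.5},
    {"x":12.9,"y":-1.3,"z":5,"wx":0,"wy":0,"wz":23.5},
  ],
)

```text
clock: 5.92
position: [0.5477, -0.1627, 0.1033]
tcp_rot: [0.0, 0.693, 0.721, 0.0]
ft_force: [-0.4, -0.5, -2.9]
width: 0.516
gripper_force: 41.6
```

```bash
python3 - <<'E'
from h import *
np.set_printoptions(precision=4,suppress=True)
P={n:manip.snapshot(n) for n in('scene','top')}
s=manip.state();print(s['position'],s['tcp_rot'],s['width'])
for n,p in P.items():
    for c in('teal','blue'):
        for b in blobs(p,c,15):
            X=atz(p,b[0],.006)
            if .45<X[0]<.75 and -.3<X[1]<.0: print(n,c,b[0],b[1],X)
x=[cv2.resize(P['scene']['image'][90:190,160:280],None,fx=3.2,fy=3.2,interpolation=2),cv2.resize(P['top']['image'][135:235,280:400],None,fx=3.2,fy=3.2,interpolation=2)]
cv2.imwrite('pics/c1.png',np.hstack(x)[:,:,::-1])
E
```

```text
[ 0.5449 -0.1623  0.1031] [-0.0006  0.693   0.7209 -0.0004] 0.5149361714790522
scene teal [213.9216 141.6732] [204 135  21  14 153] [ 0.5459 -0.1624  0.006 ]
scene teal [184.8072 151.6807] [176 146  19  12 166] [ 0.6463 -0.1575  0.006 ]
scene blue [208.5854 116.    ] [206 110   7  12  41] [ 0.5107 -0.2933  0.006 ]
scene blue [216.5625 113.625 ] [213 111   7   6  16] [ 0.4811 -0.2938  0.006 ]
scene blue [213.2456 130.0877] [204 126  18   9  57] [ 0.5254 -0.217   0.006 ]
top teal [328.2752 161.7315] [322 155  13  14 149] [ 0.646  -0.1592  0.006 ]
top teal [326.8036 190.6964] [324 183  10  13  56] [ 0.5389 -0.1503  0.006 ]
```

View pics/c1.png

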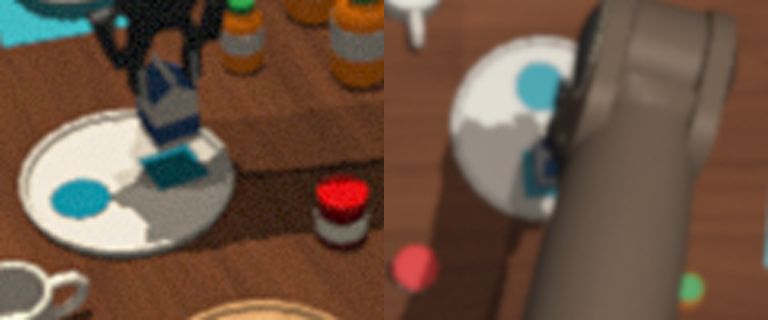

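The picture shows the carton upright in the fingers above the teal square (scene about (214,142)). The fit is fine, so I lower it gently.

Emit:
send_rows(
  plan=[
    {"x":0,"y":0,"z":-1,"wx":0,"wy":0,"wz":0},
    {"x":0.1,"y":0,"z":-2.2,"wx":0,"wy":0,"wz":0},
    {"x":0.1,"y":0,"z":-3.1,"wx":0,"wy":0,"wz":0},
    {"x":0.1,"y":0,"z":-3.6,"wx":0,"wy":0,"wz":0},
    {"x":0.1,"y":0,"z":-3.8,"wx":0,"wy":0,"wz":0},
    {"x":0.1,"y":0,"z":-4.0,"wx":0,"wy":0,"wz":0},
    {"x":0.1,"y":0,"z":-4.1,"wx":0,"wy":0,"wz":0},
    {"x":0.1,"y":0,"z":-4.1,"wx":0,"wy":0,"wz":0},
  ],
)

```text
clock: 6.68
position: [0.5463, -0.1624, 0.0624]
tcp_rot: [0.0, 0.693, 0.721, 0.0]
ft_force: [0.8, 0.5, -1.8]
width: 0.518
gripper_force: 41.5
```

Emit:
send_rows(
  plan=[
    {"x":0,"y":0,"z":-0.1,"wx":0,"wy":0,"wz":0},
    {"x":0,"y":0,"z":-0.1,"wx":0,"wy":0,"wz":0},
    {"x":0,"y":0,"z":-0.15,"wx":0,"wy":0,"wz":0},
    {"x":0,"y":0,"z":-0.15,"wx":0,"wy":0,"wz":0},
  ],
)

```text
clock: 7.02
position: [0.5463, -0.1625, 0.0609]
tcp_rot: [0.0, 0.693, 0.721, 0.0]
ft_force: [-0.3, -0.0, -2.3]
width: 0.517
gripper_force: 41.6
```

Emit:
send_rows(
  plan=[
    {"x":0,"y":0,"z":-0.05,"wx":0,"wy":0,"wz":0},
    {"x":0,"y":0,"z":-0.1,"wx":0,"wy":0,"wz":0},
    {"x":0,"y":0,"z":-0.1,"wx":0,"wy":0,"wz":0},
  ],
)

```text
clock: 7.27
position: [0.5463, -0.1625, 0.0605]
tcp_rot: [0.0, 0.693, 0.721, 0.0]
ft_force: [-2.6, 1.2, 3.7]
width: 0.522
gripper_force: 42.3
```

Emit:
send_rows(
  plan=[
    {"x":0,"y":0,"z":0,"wx":0,"wy":0,"wz":0},
    {"x":0,"y":0,"z":0,"wx":0,"wy":0,"wz":0},
    {"x":0,"y":0,"z":0,"wx":0,"wy":0,"wz":0},
    {"x":0,"y":0,"z":0,"wx":0,"wy":0,"wz":0},
    {"x":0,"y":0,"z":0,"wx":0,"wy":0,"wz":0},
    {"x":0,"y":0,"z":0.5,"wx":0,"wy":0,"wz":0},
    {"x":0,"y":0,"z":2,"wx":0,"wy":0,"wz":0},
    {"x":0,"y":0,"z":5,"wx":0,"wy":0,"wz":0},
    {"x":0,"y":0,"z":9,"wx":0,"wy":0,"wz":0},
    {"x":0,"y":0,"z":12,"wx":0,"wy":0,"wz":0},
  ],
  fingers=8.0,
)

```text
clock: 8.1
position: [0.5462, -0.1624, 0.1825]
tcp_rot: [0.0, 0.693, 0.721, 0.0]
ft_force: [1.0, -1.0, 0.8]
width: 0.937
gripper_force: 0.0
```

Emit:
send_rows(
  plan=[
    {"x":-1,"y":2,"z":0,"wx":0,"wy":0,"wz":5},
    {"x":-11.4,"y":43.8,"z":-3,"wx":0,"wy":0,"wz":72.5},
    {"x":-11.4,"y":43.8,"z":-3,"wx":0,"wy":0,"wz":72.5},
    {"x":-11.4,"y":43.8,"z":-3,"wx":0,"wy":0,"wz":72.5},
    {"x":-11.4,"y":43.8,"z":-3,"wx":0,"wy":0,"wz":72.5},
    {"x":-11.4,"y":43.8,"z":-3,"wx":0,"wy":0,"wz":72.5},
    {"x":-11.4,"y":43.8,"z":-3,"wx":0,"wy":0,"wz":72.5},
    {"x":-11.4,"y":43.8,"z":-3,"wx":0,"wy":0,"wz":72.5},
    {"x":-11.4,"y":43.8,"z":-3,"wx":0,"wy":0,"wz":72.5},
    {"x":-11.4,"y":43.8,"z":-3,"wx":0,"wy":0,"wz":72.5},
  ],
  fingers=8.54,
)

```text
clock: 8.93
position: [0.445, 0.2225, 0.1543]
tcp_rot: [0.0, 0.156, 0.988, 0.0]
ft_force: [0.7, 0.5, -0.9]
width: 1.001
gripper_force: 0.0
```

Emit:
send_rows(
  plan=[
    {"x":-1.3,"y":4,"z":0,"wx":0,"wy":0,"wz":2},
    {"x":-1.3,"y":5.3,"z":0,"wx":0,"wy":0,"wz":2},
    {"x":-1.3,"y":5.3,"z":0,"wx":0,"wy":0,"wz":2},
    {"x":-1.3,"y":5.3,"z":0,"wx":0,"wy":0,"wz":2},
  ],
)

```text
clock: 9.27
position: [0.4327, 0.274, 0.1539]
tcp_rot: [0.0, 0.141, 0.99, -0.0]
ft_force: [-0.3, -0.3, -0.6]
width: 0.996
gripper_force: 0.0
```

```bash
python3 - <<'E'
from h import *
np.set_printoptions(precision=4,suppress=True)
P={n:manip.snapshot(n) for n in('scene','top')}
s=manip.state();print(s['position'],s['joints'],s['width'])
B={}
for n,p in P.items():
    for c in('blue','yellow'):
        for b in blobs(p,c,15):
            X=atz(p,b[0],.07)
            if .4<X[0]<.75 and -.35<X[1]<.35: print(n,c,b[0],b[1],X)
    for a in manip.spot_point(p,'milk_carton'): print(n,a['confidence'],a['centre'],atz(p,a['centre'],.006))
x=[cv2.resize(P['scene']['image'][90:190,160:280],None,fx=3.2,fy=3.2,interpolation=2),cv2.resize(P['top']['image'][135:235,280:400],None,fx=3.2,fy=3.2,interpolation=2)]
cv2.imwrite('pics/c2.png',np.hstack(x)[:,:,::-1])
E
```

```text
[0.4331 0.2726 0.1539] [ 0.5621  0.1123 -0.2246  1.2342 -0.0004  0.8475] 0.9979211344510656
scene blue [209.1169 126.5974] [205 121  10  12  77] [ 0.5575 -0.1645  0.07  ]
scene blue [217.9167 125.    ] [215 121   7   8  24] [ 0.5298 -0.16    0.07  ]
scene blue [214.0185 140.537 ] [206 136  16   9  54] [ 0.5693 -0.097   0.07  ]
scene 0.86 [213.7, 143.0] [ 0.549  -0.1567  0.006 ]
scene 0.38 [341.2, 325.7] [0.5322 0.5436 0.006 ]
top blue [332.5714 181.9524] [328 181  10   3  21] [ 0.56  -0.162  0.07 ]
top blue [332.8525 190.3115] [328 188  11   6  61] [ 0.5304 -0.162   0.07  ]
```

View pics/c2.png

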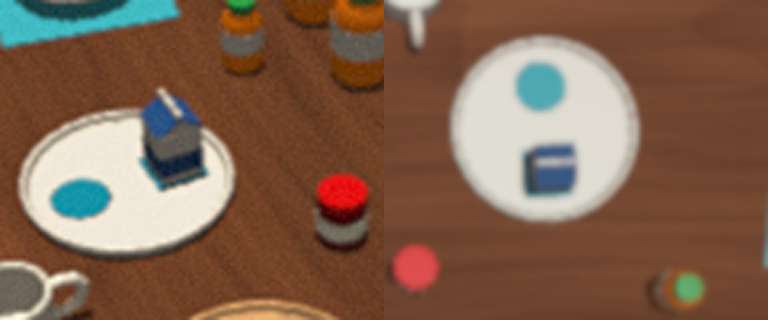

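The carton stands upright, squared up and centred on its mat (scene (214,143)). Next is the honey jar.

Emit:
send_rows(
  plan=[
    {"x":0,"y":0.3,"z":-2,"wx":0,"wy":0,"wz":0},
    {"x":0,"y":0.3,"z":-5,"wx":0,"wy":0,"wz":0},
    {"x":0,"y":0.3,"z":-8,"wx":0,"wy":0,"wz":0},
    {"x":0,"y":0.3,"z":-10,"wx":0,"wy":0,"wz":0},
    {"x":0,"y":0.3,"z":-11,"wx":0,"wy":0,"wz":0},
    {"x":0,"y":0.3,"z":-11,"wx":0,"wy":0,"wz":0},
    {"x":0,"y":0.3,"z":-11,"wx":0,"wy":0,"wz":0},
  ],
)

```text
clock: 10.05
position: [0.4333, 0.276, 0.0442]
tcp_rot: [-0.0, 0.142, 0.99, -0.0]
ft_force: [0.3, -0.1, 0.7]
width: 0.996
gripper_force: 0.0
```

Emit:
send_rows(
  plan=[
    {"x":0,"y":0,"z":0,"wx":0,"wy":0,"wz":0},
    {"x":0,"y":0,"z":0,"wx":0,"wy":0,"wz":0},
    {"x":0,"y":0,"z":0,"wx":0,"wy":0,"wz":0},
    {"x":0,"y":0,"z":0,"wx":0,"wy":0,"wz":0},
    {"x":0,"y":0,"z":0,"wx":0,"wy":0,"wz":0},
    {"x":0,"y":0,"z":0,"wx":0,"wy":0,"wz":0},
    {"x":0,"y":0,"z":0,"wx":0,"wy":0,"wz":0},
    {"x":0,"y":0,"z":0,"wx":0,"wy":0,"wz":0},
    {"x":0,"y":0,"z":0,"wx":0,"wy":0,"wz":0},
  ],
  fingers=3,
)

```text
clock: 10.8
position: [0.4337, 0.277, 0.0453]
tcp_rot: [0.001, 0.142, 0.99, 0.001]
ft_force: [-0.3, -2.8, 5.9]
width: 0.528
gripper_force: 40.0
```

Emit:
send_rows(
  plan=[
    {"x":0,"y":0,"z":1,"wx":0,"wy":0,"wz":0},
    {"x":0,"y":0,"z":3,"wx":0,"wy":0,"wz":0},
    {"x":0.5,"y":-1,"z":6,"wx":0,"wy":0,"wz":0},
    {"x":1.5,"y":-3,"z":7,"wx":0,"wy":0,"wz":0},
    {"x":3,"y":-6,"z":7,"wx":0,"wy":0,"wz":0},
    {"x":4.5,"y":-9,"z":7,"wx":0,"wy":0,"wz":0},
    {"x":6,"y":-12,"z":7,"wx":0,"wy":0,"wz":0},
    {"x":7.5,"y":-15,"z":7,"wx":0,"wy":0,"wz":0},
    {"x":9,"y":-18,"z":7,"wx":0,"wy":0,"wz":0},
    {"x":10.5,"y":-21,"z":7,"wx":0,"wy":0,"wz":0},
  ],
)

```text
clock: 11.63
position: [0.5384, 0.0652, 0.1147]
tcp_rot: [0.0, 0.141, 0.99, 0.0]
ft_force: [0.8, 0.6, -1.0]
width: 0.523
gripper_force: 41.2
```

Emit:
send_rows(
  plan=[
    {"x":1.5,"y":-3,"z":0,"wx":0,"wy":0,"wz":0},
    {"x":3,"y":-6,"z":0,"wx":0,"wy":0,"wz":0},
    {"x":4.5,"y":-9,"z":0,"wx":0,"wy":0,"wz":0},
    {"x":6,"y":-12,"z":0,"wx":0,"wy":0,"wz":0},
    {"x":7.5,"y":-15,"z":0,"wx":0,"wy":0,"wz":0},
    {"x":9,"y":-18,"z":0,"wx":0,"wy":0,"wz":0},
    {"x":10.2,"y":-20.5,"z":-1,"wx":0,"wy":0,"wz":0},
    {"x":10.7,"y":-22,"z":-2,"wx":0,"wy":0,"wz":0},
    {"x":10.9,"y":-22.5,"z":-3,"wx":0,"wy":0,"wz":0},
    {"x":10.9,"y":-22.5,"z":-3,"wx":0,"wy":0,"wz":0},
  ],
)

```text
clock: 12.47
position: [0.6454, -0.1588, 0.0808]
tcp_rot: [-0.002, 0.142, 0.99, 0.0]
ft_force: [-1.1, 0.2, -1.8]
width: 0.528
gripper_force: 41.1
```

```bash
python3 - <<'E'
from h import *
np.set_printoptions(precision=4,suppress=True)
P={n:manip.snapshot(n) for n in('scene','top')}
s=manip.state();print(s['position'],s['joints'],s['width'],s['ft_force'])
for n,p in P.items():
    for c in('yellow','teal'):
        for b in blobs(p,c,15):
            X=atz(p,b[0],s['position'][2]+.006 if c=='yellow' else .006)
            if .45<X[0]<.75 and -.35<X[1]<.0: print(n,c,b[0],b[1],X)
x=[cv2.resize(P['scene']['image'][90:190,160:280],None,fx=3.2,fy=3.2,interpolation=2),cv2.resize(P['top']['image'][135:235,280:400],None,fx=3.2,fy=3.2,interpolation=2)]
cv2.imwrite('pics/c3.png',np.hstack(x)[:,:,::-1])
E
```

```text
[ 0.6458 -0.1572  0.083 ] [-0.239   0.4243  0.0273  1.1762  0.0005  0.0446] 0.5261291870977938 [ 0.1992 -0.1247 -1.0646]
scene teal [207.25  144.125] [204 140   8   9  16] [ 0.5696 -0.1605  0.006 ]
scene teal [184.5217 152.3565] [176 147  18  11 115] [ 0.6482 -0.1549  0.006 ]
```

View pics/c3.png

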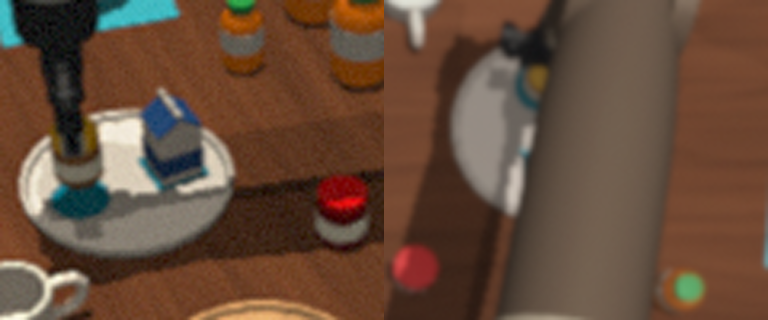

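The jar hangs upright above the teal round mat (scene (184,152)), so I lower it.

Emit:
send_rows(
  plan=[
    {"x":0.1,"y":-0.1,"z":-0.8,"wx":0,"wy":0,"wz":0},
    {"x":0.1,"y":-0.1,"z":-1.6,"wx":0,"wy":0,"wz":0},
    {"x":0.1,"y":-0.1,"z":-2.3,"wx":0,"wy":0,"wz":0},
    {"x":0.1,"y":-0.1,"z":-2.7,"wx":0,"wy":0,"wz":0},
    {"x":0.1,"y":-0.1,"z":-2.9,"wx":0,"wy":0,"wz":0},
    {"x":0.1,"y":-0.1,"z":-2.9,"wx":0,"wy":0,"wz":0},
    {"x":0.1,"y":-0.1,"z":-2.9,"wx":0,"wy":0,"wz":0},
  ],
)

```text
clock: 13.15
position: [0.6479, -0.1593, 0.0548]
tcp_rot: [-0.0, 0.142, 0.99, 0.0]
ft_force: [-0.2, -0.1, -1.5]
width: 0.521
gripper_force: 41.1
```

Emit:
send_rows(
  plan=[
    {"x":0,"y":0,"z":-0.1,"wx":0,"wy":0,"wz":0},
    {"x":0,"y":0,"z":-0.1,"wx":0,"wy":0,"wz":0},
    {"x":0,"y":0,"z":-0.1,"wx":0,"wy":0,"wz":0},
  ],
)

```text
clock: 13.4
position: [0.648, -0.1595, 0.054]
tcp_rot: [0.0, 0.142, 0.99, -0.0]
ft_force: [0.1, 0.4, -0.7]
width: 0.527
gripper_force: 41.1
```

Emit:
send_rows(
  plan=[
    {"x":0,"y":0,"z":-0.1,"wx":0,"wy":0,"wz":0},
    {"x":0,"y":0,"z":-0.2,"wx":0,"wy":0,"wz":0},
    {"x":0,"y":0,"z":-0.2,"wx":0,"wy":0,"wz":0},
    {"x":0,"y":0,"z":-0.2,"wx":0,"wy":0,"wz":0},
  ],
)

```text
clock: 13.73
position: [0.6478, -0.1594, 0.0517]
tcp_rot: [-0.0, 0.142, 0.99, 0.0]
ft_force: [0.2, 0.0, -1.1]
width: 0.528
gripper_force: 41.1
```

Emit:
send_rows(
  plan=[
    {"x":0,"y":0,"z":-0.05,"wx":0,"wy":0,"wz":0},
    {"x":0,"y":0,"z":-0.1,"wx":0,"wy":0,"wz":0},
    {"x":0,"y":0,"z":-0.1,"wx":0,"wy":0,"wz":0},
  ],
)

```text
clock: 13.98
position: [0.6482, -0.1595, 0.0514]
tcp_rot: [0.001, 0.142, 0.99, -0.0]
ft_force: [-1.5, -0.2, 2.9]
width: 0.526
gripper_force: 41.6
```

Emit:
send_rows(
  plan=[
    {"x":0,"y":0,"z":0,"wx":0,"wy":0,"wz":0},
    {"x":0,"y":0,"z":0,"wx":0,"wy":0,"wz":0},
    {"x":0,"y":0,"z":0,"wx":0,"wy":0,"wz":0},
    {"x":0,"y":0,"z":0,"wx":0,"wy":0,"wz":0},
    {"x":0,"y":0,"z":0,"wx":0,"wy":0,"wz":0},
    {"x":0,"y":0,"z":0.5,"wx":0,"wy":0,"wz":0},
    {"x":0,"y":0,"z":2,"wx":0,"wy":0,"wz":0},
    {"x":0,"y":0,"z":5,"wx":0,"wy":0,"wz":0},
    {"x":0,"y":0,"z":9,"wx":0,"wy":0,"wz":0},
    {"x":0,"y":0,"z":13,"wx":0,"wy":0,"wz":0},
  ],
  fingers=8.0,
)

```text
clock: 14.82
position: [0.647, -0.1592, 0.1816]
tcp_rot: [-0.001, 0.142, 0.99, 0.0]
ft_force: [2.2, -0.3, 1.2]
width: 0.937
gripper_force: 0.0
```

Emit:
send_rows(
  plan=[
    {"x":-2,"y":-1,"z":0,"wx":0,"wy":0,"wz":4},
    {"x":-5,"y":-3,"z":0,"wx":0,"wy":0,"wz":10},
    {"x":-23.7,"y":-14,"z":-3,"wx":0,"wy":0,"wz":10},
    {"x":-23.7,"y":-14,"z":-3,"wx":0,"wy":0,"wz":10},
    {"x":-23.7,"y":-14,"z":-3,"wx":0,"wy":0,"wz":10},
    {"x":-23.7,"y":-14,"z":-3,"wx":0,"wy":0,"wz":10},
    {"x":-23.7,"y":-14,"z":-3,"wx":0,"wy":0,"wz":10},
    {"x":-23.7,"y":-14,"z":-3,"wx":0,"wy":0,"wz":10},
    {"x":-23.7,"y":-14,"z":-3,"wx":0,"wy":0,"wz":10},
    {"x":-23.7,"y":-14,"z":-3,"wx":0,"wy":0,"wz":10},
  ],
  fingers=8.54,
)

```text
clock: 15.65
position: [0.4108, -0.2998, 0.1514]
tcp_rot: [0.001, 0.056, 0.998, -0.0]
ft_force: [-0.0, 0.7, -0.1]
width: 1.002
gripper_force: 0.0
```

```bash
python3 - <<'E'
from h import *
np.set_printoptions(precision=4,suppress=True)
P={n:manip.snapshot(n) for n in('scene','top')}
s=manip.state();print(s['position'],s['joints'],s['width'],s['ft_force'])
for n,p in P.items():
    for c in('yellow','blue'):
        for b in blobs(p,c,15):
            X=atz(p,b[0],.057 if c=='yellow' else .07)
            if .45<X[0]<.75 and -.35<X[1]<.0: print(n,c,b[0],b[1],X)
x=[cv2.resize(P['scene']['image'][70:190,160:280],None,fx=3.2,fy=3.2,interpolation=2),cv2.resize(P['top']['image'][135:255,280:400],None,fx=3.2,fy=3.2,interpolation=2)]
cv2.imwrite('pics/c4.png',np.hstack(x)[:,:,::-1])
E
```

```text
[ 0.412  -0.2992  0.1512] [-0.6284  0.1072 -0.2361  1.2263  0.0004 -0.5195] 0.9957287172505807 [ 0.238  -0.9812  0.0255]
scene yellow [182.7054 138.2713] [176 133  15  12 129] [ 0.6461 -0.1622  0.057 ]
scene blue [209.1467 126.6   ] [205 121  10  12  75] [ 0.5574 -0.1644  0.07  ]
scene blue [217.9091 124.8636] [215 121   7   8  22] [ 0.5296 -0.1607  0.07  ]
scene blue [214.0364 140.6727] [206 136  16   9  55] [ 0.5695 -0.0964  0.07  ]
top yellow [330.314  159.0661] [324 153  13  13 121] [ 0.6446 -0.159   0.057 ]
top blue [332.4762 181.9524] [328 181  10   3  21] [ 0.56   -0.1617  0.07  ]
top blue [332.8667 190.2667] [328 188  11   6  60] [ 0.5306 -0.162   0.07  ]
```

View pics/c4.png

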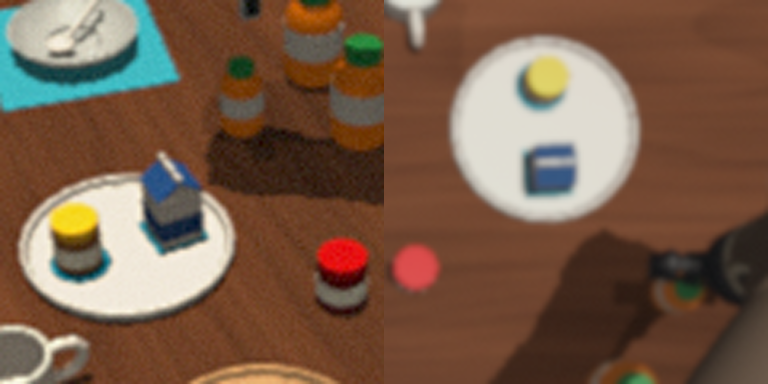

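The honey jar stands upright on the round mat, about 1 mm off centre. Now the juice bottle.

Emit:
send_rows(
  plan=[
    {"x":0,"y":0,"z":-2,"wx":0,"wy":0,"wz":0},
    {"x":-0.1,"y":0,"z":-5,"wx":0,"wy":0,"wz":0},
    {"x":-0.1,"y":0,"z":-8,"wx":0,"wy":0,"wz":0},
    {"x":-0.1,"y":0,"z":-9.5,"wx":0,"wy":0,"wz":0},
    {"x":-0.1,"y":0,"z":-10.2,"wx":0,"wy":0,"wz":0},
    {"x":-0.1,"y":0,"z":-10.2,"wx":0,"wy":0,"wz":0},
    {"x":-0.1,"y":0,"z":-10.2,"wx":0,"wy":0,"wz":0},
  ],
)

```text
clock: 16.33
position: [0.4109, -0.2992, 0.0493]
tcp_rot: [0.0, 0.054, 0.999, -0.0]
ft_force: [-0.3, -0.1, 0.4]
width: 1.0
gripper_force: 0.0
```

Emit:
send_rows(
  plan=[
    {"x":0,"y":0,"z":0,"wx":0,"wy":0,"wz":0},
    {"x":0,"y":0,"z":0,"wx":0,"wy":0,"wz":0},
    {"x":0,"y":0,"z":0,"wx":0,"wy":0,"wz":0},
    {"x":0,"y":0,"z":0,"wx":0,"wy":0,"wz":0},
    {"x":0,"y":0,"z":0,"wx":0,"wy":0,"wz":0},
    {"x":0,"y":0,"z":0,"wx":0,"wy":0,"wz":0},
    {"x":0,"y":0,"z":0,"wx":0,"wy":0,"wz":0},
    {"x":0,"y":0,"z":0,"wx":0,"wy":0,"wz":0},
    {"x":0,"y":0,"z":0,"wx":0,"wy":0,"wz":0},
  ],
  fingers=3,
)

```text
clock: 17.08
position: [0.4107, -0.2998, 0.0502]
tcp_rot: [0.001, 0.055, 0.998, -0.0]
ft_force: [-0.4, 1.4, 5.1]
width: 0.507
gripper_force: 39.9
```

Emit:
send_rows(
  plan=[
    {"x":0,"y":0,"z":1,"wx":0,"wy":0,"wz":0},
    {"x":0,"y":0,"z":3,"wx":0,"wy":0,"wz":0},
    {"x":0,"y":0,"z":6,"wx":0,"wy":0,"wz":0},
    {"x":0.3,"y":1,"z":9,"wx":0,"wy":0,"wz":0},
    {"x":1,"y":3,"z":10,"wx":0,"wy":0,"wz":0},
    {"x":2,"y":6,"z":10,"wx":0,"wy":0,"wz":0},
    {"x":3,"y":9.3,"z":10,"wx":0,"wy":0,"wz":0},
    {"x":4,"y":12.6,"z":10,"wx":0,"wy":0,"wz":0},
    {"x":5,"y":15.9,"z":10,"wx":0,"wy":0,"wz":0},
    {"x":6,"y":19.2,"z":10,"wx":0,"wy":0,"wz":0},
  ],
)

```text
clock: 17.92
position: [0.4699, -0.106, 0.1496]
tcp_rot: [0.0, 0.055, 0.998, -0.0]
ft_force: [0.0, 0.5, -1.3]
width: 0.504
gripper_force: 41.1
```

Emit:
send_rows(
  plan=[
    {"x":1,"y":3.3,"z":0,"wx":0,"wy":0,"wz":0},
    {"x":2,"y":6.6,"z":0,"wx":0,"wy":0,"wz":0},
    {"x":3,"y":9.9,"z":0,"wx":0,"wy":0,"wz":0},
    {"x":4.2,"y":13.2,"z":0,"wx":0,"wy":0,"wz":0},
    {"x":5.4,"y":16.5,"z":0,"wx":0,"wy":0,"wz":0},
    {"x":6.6,"y":19.8,"z":0,"wx":0,"wy":0,"wz":0},
    {"x":7.8,"y":23,"z":0,"wx":0,"wy":0,"wz":0},
    {"x":8.8,"y":26,"z":-2,"wx":0,"wy":0,"wz":0},
    {"x":9.4,"y":28.5,"z":-4,"wx":0,"wy":0,"wz":0},
    {"x":9.5,"y":29.5,"z":-6,"wx":0,"wy":0,"wz":0},
  ],
)

```text
clock: 18.75
position: [0.5661, 0.191, 0.0887]
tcp_rot: [0.001, 0.053, 0.999, 0.001]
ft_force: [-0.4, 0.8, -1.6]
width: 0.508
gripper_force: 41.2
```

```bash
python3 - <<'E'
from h import *
np.set_printoptions(precision=4,suppress=True)
P={n:manip.snapshot(n) for n in('scene','top')}
s=manip.state();print(s['position'],s['joints'],s['width'],s['ft_force'])
x=[cv2.resize(P['scene']['image'][150:260,180:300],None,fx=3.2,fy=3.2,interpolation=2),cv2.resize(P['top']['image'][135:245,200:320],None,fx=3.2,fy=3.2,interpolation=2)]
cv2.imwrite('pics/c5.png',np.hstack(x)[:,:,::-1])
E
```

```text
[0.5628 0.1888 0.0853] [ 0.3236  0.2957 -0.1503  1.131   0.0002  0.4305] 0.508603763867677 [-0.7658 -0.1715 -2.256 ]
```

View pics/c5.png

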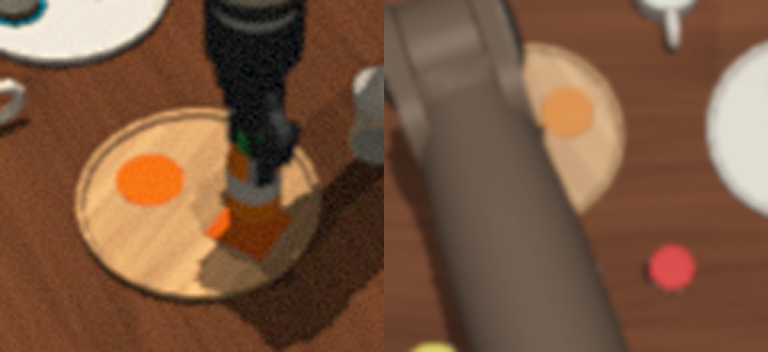

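The bottle hangs upright above the orange square (scene (257,220)). Lowering.

Emit:
send_rows(
  plan=[
    {"x":0,"y":0,"z":-0.8,"wx":0,"wy":0,"wz":0},
    {"x":0,"y":0,"z":-1.6,"wx":0,"wy":0,"wz":0},
    {"x":0,"y":0,"z":-2.2,"wx":0,"wy":0,"wz":0},
    {"x":0,"y":0,"z":-2.5,"wx":0,"wy":0,"wz":0},
    {"x":0,"y":0,"z":-2.8,"wx":0,"wy":0,"wz":0},
    {"x":0,"y":0,"z":-2.8,"wx":0,"wy":0,"wz":0},
    {"x":0,"y":0,"z":-2.8,"wx":0,"wy":0,"wz":0},
  ],
)

```text
clock: 19.43
position: [0.565, 0.1873, 0.061]
tcp_rot: [0.0, 0.055, 0.998, 0.0]
ft_force: [-0.3, 0.4, -2.6]
width: 0.503
gripper_force: 41.4
```

Emit:
send_rows(
  plan=[
    {"x":0.1,"y":0,"z":-0.1,"wx":0,"wy":0,"wz":0},
    {"x":0.1,"y":0,"z":-0.2,"wx":0,"wy":0,"wz":0},
    {"x":0.1,"y":0,"z":-0.3,"wx":0,"wy":0,"wz":0},
    {"x":0.1,"y":0,"z":-0.35,"wx":0,"wy":0,"wz":0},
    {"x":0.1,"y":0,"z":-0.35,"wx":0,"wy":0,"wz":0},
    {"x":0.1,"y":0,"z":-0.35,"wx":0,"wy":0,"wz":0},
  ],
)

```text
clock: 19.93
position: [0.5658, 0.1877, 0.0572]
tcp_rot: [-0.0, 0.055, 0.999, -0.0]
ft_force: [-0.2, -0.1, -1.8]
width: 0.507
gripper_force: 41.4
```

Emit:
send_rows(
  plan=[
    {"x":0,"y":0,"z":-0.05,"wx":0,"wy":0,"wz":0},
    {"x":0,"y":0,"z":-0.1,"wx":0,"wy":0,"wz":0},
    {"x":0,"y":0,"z":-0.1,"wx":0,"wy":0,"wz":0},
    {"x":0,"y":0,"z":-0.1,"wx":0,"wy":0,"wz":0},
  ],
)

```text
clock: 20.27
position: [0.5659, 0.1877, 0.0563]
tcp_rot: [0.0, 0.055, 0.998, 0.0]
ft_force: [-0.5, -0.2, -1.4]
width: 0.509
gripper_force: 41.5
```

Emit:
send_rows(
  plan=[
    {"x":0,"y":0,"z":-0.05,"wx":0,"wy":0,"wz":0},
    {"x":0,"y":0,"z":-0.1,"wx":0,"wy":0,"wz":0},
    {"x":0,"y":0,"z":-0.1,"wx":0,"wy":0,"wz":0},
  ],
)

```text
clock: 20.52
position: [0.5663, 0.1877, 0.0562]
tcp_rot: [0.001, 0.055, 0.998, 0.0]
ft_force: [-0.3, -0.1, 4.9]
width: 0.506
gripper_force: 42.1
```

Emit:
send_rows(
  plan=[
    {"x":0,"y":0,"z":0,"wx":0,"wy":0,"wz":0},
    {"x":0,"y":0,"z":0,"wx":0,"wy":0,"wz":0},
    {"x":0,"y":0,"z":0,"wx":0,"wy":0,"wz":0},
    {"x":0,"y":0,"z":0,"wx":0,"wy":0,"wz":0},
    {"x":0,"y":0,"z":0,"wx":0,"wy":0,"wz":0},
    {"x":0,"y":0,"z":0.5,"wx":0,"wy":0,"wz":0},
    {"x":0,"y":0,"z":2,"wx":0,"wy":0,"wz":0},
    {"x":0,"y":0,"z":5,"wx":0,"wy":0,"wz":0},
    {"x":0,"y":0,"z":9,"wx":0,"wy":0,"wz":0},
    {"x":0,"y":0,"z":13,"wx":0,"wy":0,"wz":0},
  ],
  fingers=8.0,
)

```text
clock: 21.35
position: [0.565, 0.1873, 0.1862]
tcp_rot: [-0.001, 0.055, 0.998, -0.0]
ft_force: [1.3, 0.0, -0.2]
width: 0.937
gripper_force: 0.0
```

Emit:
send_rows(
  plan=[
    {"x":-1,"y":-2,"z":0,"wx":0,"wy":0,"wz":-5},
    {"x":-12.9,"y":-19.7,"z":-3,"wx":0,"wy":0,"wz":-50},
    {"x":-12.9,"y":-19.7,"z":-3,"wx":0,"wy":0,"wz":-50},
    {"x":-12.9,"y":-19.7,"z":-3,"wx":0,"wy":0,"wz":-50},
    {"x":-12.9,"y":-19.7,"z":-3,"wx":0,"wy":0,"wz":-50},
    {"x":-12.9,"y":-19.7,"z":-3,"wx":0,"wy":0,"wz":-50},
    {"x":-12.9,"y":-19.7,"z":-3,"wx":0,"wy":0,"wz":-50},
    {"x":-12.9,"y":-19.7,"z":-3,"wx":0,"wy":0,"wz":-50},
    {"x":-12.9,"y":-19.7,"z":-3,"wx":0,"wy":0,"wz":-50},
    {"x":-12.9,"y":-19.7,"z":-3,"wx":0,"wy":0,"wz":-50},
  ],
  fingers=8.54,
)

```text
clock: 22.18
position: [0.437, -0.0095, 0.1557]
tcp_rot: [0.0, 0.471, 0.882, 0.0]
ft_force: [-0.1, 0.5, 0.4]
width: 1.002
gripper_force: 0.0
```

```bash
python3 - <<'E'
from h import *
np.set_printoptions(precision=4,suppress=True)
P={n:manip.snapshot(n) for n in('scene','top')}
s=manip.state();print(s['position'],s['tcp_rot'],s['joints'],s['width'],s['ft_force'])
B={n:[b[0] for b in blobs(p,'green',15)] for n,p in P.items()}
for n in B: print(n,[(u,atz(P[n],u,.083)) for u in B[n]])
x=[cv2.resize(P['scene']['image'][130:240,180:300],None,fx=3.2,fy=3.2,interpolation=2),cv2.resize(P['top']['image'][135:245,200:320],None,fx=3.2,fy=3.2,interpolation=2)]
cv2.imwrite('pics/c6.png',np.hstack(x)[:,:,::-1])
E
```

```text
[ 0.4372 -0.0091  0.1555] [0.0002 0.4709 0.8822 0.0001] [-0.0208 -0.0282 -0.3684  1.2302  0.      0.9598] 0.9977428719824925 [-0.9179 -0.3696  0.6479]
scene [(array([254.3913,  65.    ]), array([ 0.2836, -0.4034,  0.083 ])), (array([258.3014, 201.4932]), array([0.5647, 0.1895, 0.083 ]))]
top [(array([232.    , 181.0323]), array([0.5654, 0.1886, 0.083 ])), (array([357.6627, 256.5904]), array([ 0.3009, -0.2357,  0.083 ])), (array([395.7615, 257.7615]), array([ 0.2955, -0.3639,  0.083 ]))]
```

View pics/c6.png

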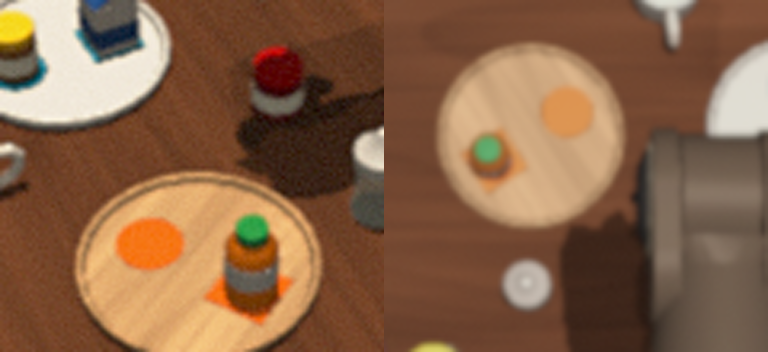

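The juice bottle stands upright on the orange square, within 2 mm of centre. Last is the jam jar.

Emit:
send_rows(
  plan=[
    {"x":0,"y":0,"z":-2,"wx":0,"wy":0,"wz":0},
    {"x":0,"y":0,"z":-5,"wx":0,"wy":0,"wz":0},
    {"x":0,"y":0,"z":-8,"wx":0,"wy":0,"wz":0},
    {"x":0,"y":0,"z":-10,"wx":0,"wy":0,"wz":0},
    {"x":0,"y":0,"z":-11,"wx":0,"wy":0,"wz":0},
    {"x":0,"y":0,"z":-11,"wx":0,"wy":0,"wz":0},
    {"x":0,"y":0,"z":-11,"wx":0,"wy":0,"wz":0},
  ],
)

```text
clock: 22.87
position: [0.4371, -0.0091, 0.0456]
tcp_rot: [-0.0, 0.471, 0.882, -0.0]
ft_force: [1.1, -0.1, 0.2]
width: 0.995
gripper_force: 0.0
```

Emit:
send_rows(
  plan=[
    {"x":0,"y":0,"z":0,"wx":0,"wy":0,"wz":0},
    {"x":0,"y":0,"z":0,"wx":0,"wy":0,"wz":0},
    {"x":0,"y":0,"z":0,"wx":0,"wy":0,"wz":0},
    {"x":0,"y":0,"z":0,"wx":0,"wy":0,"wz":0},
    {"x":0,"y":0,"z":0,"wx":0,"wy":0,"wz":0},
    {"x":0,"y":0,"z":0,"wx":0,"wy":0,"wz":0},
    {"x":0,"y":0,"z":0,"wx":0,"wy":0,"wz":0},
    {"x":0,"y":0,"z":0,"wx":0,"wy":0,"wz":0},
    {"x":0,"y":0,"z":0,"wx":0,"wy":0,"wz":0},
  ],
  fingers=3,
)

```text
clock: 23.62
position: [0.4378, -0.0096, 0.0467]
tcp_rot: [0.001, 0.472, 0.882, 0.0]
ft_force: [-1.8, -0.1, 7.0]
width: 0.526
gripper_force: 39.9
```

Emit:
send_rows(
  plan=[
    {"x":0,"y":0,"z":1,"wx":0,"wy":0,"wz":0},
    {"x":0,"y":0,"z":3,"wx":0,"wy":0,"wz":0},
    {"x":0.8,"y":0.5,"z":6,"wx":0,"wy":0,"wz":0},
    {"x":3,"y":1.8,"z":7,"wx":0,"wy":0,"wz":0},
    {"x":6,"y":3.7,"z":7,"wx":0,"wy":0,"wz":0},
    {"x":9,"y":5.5,"z":7,"wx":0,"wy":0,"wz":0},
    {"x":12,"y":7.4,"z":7,"wx":0,"wy":0,"wz":0},
    {"x":15,"y":9.2,"z":7,"wx":0,"wy":0,"wz":0},
    {"x":17.3,"y":10.7,"z":6,"wx":0,"wy":0,"wz":0},
    {"x":18.3,"y":11.3,"z":5,"wx":0,"wy":0,"wz":0},
  ],
)

```text
clock: 24.45
position: [0.6232, 0.1058, 0.0958]
tcp_rot: [0.001, 0.471, 0.882, 0.001]
ft_force: [-0.6, 0.1, -1.5]
width: 0.526
gripper_force: 41.3
```

Emit:
send_rows(
  plan=[
    {"x":0,"y":0,"z":0,"wx":0,"wy":0,"wz":0},
    {"x":0,"y":0,"z":-1,"wx":0,"wy":0,"wz":0},
    {"x":0,"y":0,"z":-2,"wx":0,"wy":0,"wz":0},
    {"x":0,"y":0,"z":-3,"wx":0,"wy":0,"wz":0},
    {"x":0,"y":0,"z":-3.6,"wx":0,"wy":0,"wz":0},
    {"x":0,"y":0,"z":-3.9,"wx":0,"wy":0,"wz":0},
    {"x":0,"y":0,"z":-3.9,"wx":0,"wy":0,"wz":0},
    {"x":0,"y":0,"z":-3.9,"wx":0,"wy":0,"wz":0},
  ],
)

```text
clock: 25.12
position: [0.6197, 0.1034, 0.0565]
tcp_rot: [0.0, 0.472, 0.882, 0.0]
ft_force: [0.8, -0.2, -0.4]
width: 0.525
gripper_force: 41.3
```

Emit:
send_rows(
  plan=[
    {"x":0,"y":0,"z":-0.1,"wx":0,"wy":0,"wz":0},
    {"x":0,"y":0,"z":-0.2,"wx":0,"wy":0,"wz":0},
    {"x":0,"y":0,"z":-0.3,"wx":0,"wy":0,"wz":0},
    {"x":0,"y":0,"z":-0.3,"wx":0,"wy":0,"wz":0},
    {"x":0,"y":0,"z":-0.3,"wx":0,"wy":0,"wz":0},
  ],
)

```text
clock: 25.53
position: [0.6199, 0.1036, 0.0533]
tcp_rot: [0.0, 0.472, 0.882, -0.0]
ft_force: [0.7, 0.2, -1.4]
width: 0.525
gripper_force: 41.3
```

Emit:
send_rows(
  plan=[
    {"x":0,"y":0,"z":-0.05,"wx":0,"wy":0,"wz":0},
    {"x":0,"y":0,"z":-0.1,"wx":0,"wy":0,"wz":0},
    {"x":0,"y":0,"z":-0.1,"wx":0,"wy":0,"wz":0},
    {"x":0,"y":0,"z":-0.1,"wx":0,"wy":0,"wz":0},
  ],
)

```text
clock: 25.87
position: [0.62, 0.1036, 0.0528]
tcp_rot: [0.0, 0.472, 0.882, 0.0]
ft_force: [-2.0, 0.2, 4.2]
width: 0.524
gripper_force: 41.8
```

Contact. I release it, lift and move clear of the trays.

Emit:
send_rows(
  plan=[
    {"x":0,"y":0,"z":0,"wx":0,"wy":0,"wz":0},
    {"x":0,"y":0,"z":0,"wx":0,"wy":0,"wz":0},
    {"x":0,"y":0,"z":0,"wx":0,"wy":0,"wz":0},
    {"x":0,"y":0,"z":0,"wx":0,"wy":0,"wz":0},
    {"x":0,"y":0,"z":0,"wx":0,"wy":0,"wz":0},
    {"x":0,"y":0,"z":0.5,"wx":0,"wy":0,"wz":0},
    {"x":0,"y":0,"z":2,"wx":0,"wy":0,"wz":0},
    {"x":0,"y":0,"z":5,"wx":0,"wy":0,"wz":0},
    {"x":0,"y":0,"z":9,"wx":0,"wy":0,"wz":0},
    {"x":0,"y":0,"z":13,"wx":0,"wy":0,"wz":0},
  ],
  fingers=8.0,
)

```text
clock: 26.7
position: [0.619, 0.1034, 0.1832]
tcp_rot: [-0.001, 0.472, 0.882, -0.001]
ft_force: [1.3, 0.3, 0.2]
width: 0.935
gripper_force: 0.0
```

Emit:
send_rows(
  plan=[
    {"x":-2,"y":-1,"z":1,"wx":0,"wy":0,"wz":0},
    {"x":-5,"y":-2,"z":2,"wx":0,"wy":0,"wz":0},
    {"x":-9,"y":-4,"z":3,"wx":0,"wy":0,"wz":0},
    {"x":-12,"y":-6,"z":3,"wx":0,"wy":0,"wz":0},
    {"x":-15,"y":-8,"z":3,"wx":0,"wy":0,"wz":0},
    {"x":-18,"y":-10,"z":3,"wx":0,"wy":0,"wz":0},
    {"x":-21,"y":-11,"z":3,"wx":0,"wy":0,"wz":0},
    {"x":-24,"y":-12,"z":3,"wx":0,"wy":0,"wz":0},
    {"x":-25,"y":-12,"z":3,"wx":0,"wy":0,"wz":0},
    {"x":-25,"y":-12,"z":3,"wx":0,"wy":0,"wz":0},
  ],
)

```text
clock: 27.53
position: [0.368, -0.0167, 0.2132]
tcp_rot: [0.001, 0.472, 0.881, 0.0]
ft_force: [0.7, 0.1, -0.7]
width: 0.936
gripper_force: 0.0
```

```bash
python3 - <<'E'
from h import *
np.set_printoptions(precision=4,suppress=True)
P={n:manip.snapshot(n) for n in('scene','top')}
s=manip.state();print(s['position'],s['width'],s['ft_force'],s['clock'])
for n,p in P.items():
    for c,z in(('red',.057),('green',.083),('yellow',.057),('blue',.07)):
        for b in blobs(p,c,15):
            X=atz(p,b[0],z)
            if .5<X[0]<.75 and -.35<X[1]<.35: print(n,c,b[0],X)
    for l in('sugar_shaker','cup','milk_jug'):
        for a in manip.spot_point(p,l)[:1]: print(n,l,a['centre'],atz(p,a['centre'],0))
x=[cv2.resize(P['scene']['image'][90:260,150:320],None,fx=2.3,fy=2.3,interpolation=2),cv2.resize(P['top']['image'][110:280,200:370],None,fx=2.3,fy=2.3,interpolation=2)]
cv2.imwrite('pics/c7.png',np.hstack(x)[:,:,::-1])
E
```

```text
[ 0.3706 -0.0163  0.2129] 0.9352753802122585 [ 1.0169  1.1821 -0.3188] 27.6333
scene red [225.8608 193.2526] [0.6197 0.1041 0.057 ]
scene green [258.5    201.5921] [0.5644 0.19   0.083 ]
scene yellow [182.6947 138.3969] [ 0.6463 -0.1616  0.057 ]
scene blue [209.1169 126.5974] [ 0.5575 -0.1645  0.07  ]
scene blue [217.9091 124.8636] [ 0.5296 -0.1607  0.07  ]
scene blue [214.4815 140.5556] [ 0.5681 -0.0963  0.07  ]
scene sugar_shaker [299.8, 198.3] [0.4181 0.1641 0.    ]
scene cup [166.5, 193.9] [ 0.7543 -0.0164  0.    ]
scene milk_jug [338.9, 327.4] [0.5367 0.5426 0.    ]
top red [256.4016 167.8583] [0.6162 0.1037 0.057 ]
top green [232.1    181.0667] [0.5653 0.1882 0.083 ]
top yellow [330.314  159.0661] [ 0.6446 -0.159   0.057 ]
top blue [332.5 181.9] [ 0.5601 -0.1618  0.07  ]
top blue [332.8667 190.2667] [ 0.5306 -0.162   0.07  ]
top sugar_shaker [246.4, 224.9] [0.4187 0.1426 0.    ]
top cup [285.7, 129.9] [ 0.7702 -0.0061  0.    ]
top milk_jug [140.6, 192.2] [0.5428 0.5281 0.    ]
```

View pics/c7.png

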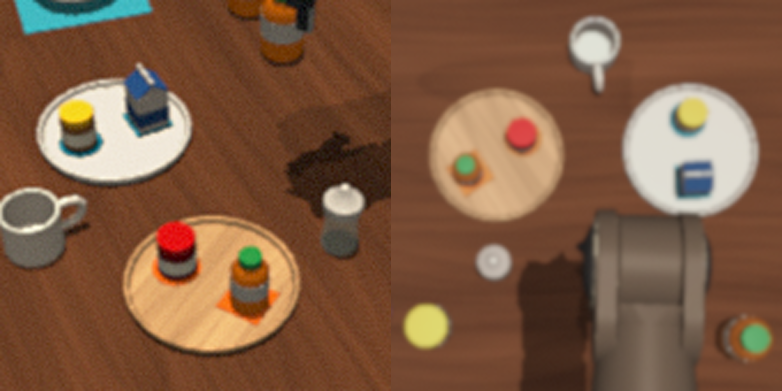

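All four stand upright in the middle of their mats: jam (226,197), juice (258,208), honey (183,142) and milk (214,130) in the scene view. The shaker, cup and jug look unmoved, so I hand it in.

```bash
python3 -c "
from bench import manip
print(manip.finish_job())"
```

```text
the job is handed in; nothing more can be done
None
```

Both trays are made up and handed in at about 28 s: by camera, the milk, honey, juice and jam stand upright within about 4 mm of their mat centres, and the shaker, cup and jug look unmoved.

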